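# Set the tube heater's thumbwheels and start it

## Task

Set the tube heater: roll the left thumbwheel forwards (its top away from you) until its five-pip face is on top, roll the right thumbwheel back towards you until its two-pip face is on top, each clicked home, and only then press the green start button fully down and let it come up again. Be gentle with the controls and leave the glassware and other things around and on the heater where they are.

Things in the scene. Friction and masses are not known exactly. Their poses are not given: they have to be found in the camera images.
- heater: Fixed white tube heater, 240 (x) x 300 (y) x 75 mm high (flat deck); origin: centre of its underside. Front (-x) faces the robot, yaw up to 0.35 rad either way; +y is its left. Controls in a row at x = -50 mm: left wheel y = +80, right wheel y = +5, button y = -85. Behind them (x 32 to 108, y within 110 mm) an aluminium block with tubes, up to 135 mm above the origin.
- left_wheel_hub (a point): Lowest place of the left wheel's axle centre (axle along the heater's y), fixed to the heater, 63 mm above its underside. The wheel itself stands 0 to 8 mm higher, differently each time and not measured: feel for its top. White drum, radius 27, width 18 mm; 8 blue ribs, 4 mm thick, 45 degrees apart, out to radius 38; the faces between bear 0-7 black pips. The setting is the face straight up.
- right_wheel_hub (a point): The same for the identical right wheel, 75 mm to the right, with its own height. Clicked home, a wheel's two top ribs have their tips 35 mm above its axle, 14 mm before and behind. Lower a closed fingertip just outside a top rib to about 5 mm below those tips and push about 20 mm along the heater's x across the top: the rib rolls over, one click; lift and go back for the next.
- left_wheel (a joint): Angle of the left wheel (rad). 0 = no pips on top; it grows as the wheel's top is rolled away from the robot (heater +x), 0.785 rad (45 degrees, one pip more) a click, up to 5.50 (seven pips); end stops 0.3 rad beyond. Five pips = 3.927. At the start 2, 3 or 4 pips are up.
- right_wheel (a joint): Angle of the right wheel (rad), same sense and scale; it falls as the top is rolled towards the robot. Two pips = 1.571. At the start 3, 4 or 5 pips are up. On both wheels a spring detent holds each setting (about 2 to 8 N at a rib); past half a step it snaps on to the next by itself.
- start_top (a point): Centre of the top of the green start button (28 mm across, in a black collar of 44 mm), fixed to the button, 22 mm above the deck when it is up; pressed straight down.
- start (a joint): Travel of the start button (m): 0 up, 0.006 fully down, which takes 5 N; a spring brings it back.
- stopper: Loose black rubber stopper, 26 mm across, 22 mm high, standing on the heater's deck in front of the gap between right wheel and button; origin at its underside. To be left alone.
- beaker: Loose glass beaker, 72 mm across, 95 mm high, beside the heater to its left; origin at its underside. To be left alone.
- reagent: Loose glass jar with a blue cap, 56 mm across, 110 mm high, beside the heater to its right; origin at its underside. To be left alone.
- marker: Loose red marker pen, 130 mm long, lying in front of the heater; origin on the bench under its middle. To be left alone.
- dish: Loose white dish, 70 mm across, 18 mm high, in front of the heater on its left; origin at its underside. To be left alone.
- jug: Loose white plastic jug, 110 mm across, 150 mm high, on the far left; origin at its underside. To be left alone.
- rack: Loose blue sheet-metal tube rack, 100 x 220 x 87 mm (tubes up to 137 mm), on the right; origin at its underside. To be left alone.

How it is judged:
By the outcome, as a careful person would: the job done as asked, in the order asked, and still so for the second after the job is handed in, with the robot touching nothing.
It also fails if it takes over 56 s, if anything falls off the work surface, if the arm or the gripper's body presses on something with over 40 N, if the wrist force passes 120 N, or if a joint passes its speed limit or range.

## Robot

A 7-joint arm with a two-finger parallel gripper is mounted at the origin on the work surface. World frame = base frame: x ahead of the robot, y to its left, z up, the work surface at z = 0. Lengths are in m, angles in rad, forces in N, time in s.
With the tool pointing down it reaches from about 0.4 to 0.85 m from the base axis. Payload 10.4 kg.
Tool frame: the origin (TCP) lies at the centre of the arm's flange, where the gripper is bolted on; the fingertips stand 182 mm ahead of it and the grasp point (between the pads) lies r.grasp_offset ahead of it (r.grasp_offset is the distance from the TCP to the grasp point, in m); z points along the fingers, y is the line along which they close (so a half turn about z gives the same grasp; the last joint's range is limited). The gripper opens to 87 mm and grips with 3 to 60 N. Pads are 19 mm wide; open, the fingers measure 117 mm over their backs; the gripper's body (75 mm by 190 mm) begins 51 mm behind the grasp point.
Start: joints at [-1.259, 0.332, -0.065, 1.46, 0.022, 1.35, -0.088], TCP at [0.205, 0.59, 0.405] pointing down, gripper open.
Joint ranges: [-2.6, 2.6], [-0.5, 2.12], [-1.47, 1.34], [0.16, 2.42], [-1.27, 4.41], [0.06, 2.06], [-2.6, 2.6]. Speed limits (rad/s): [2.22, 2.22, 2.79, 2.79, 3.14, 3.14, 3.14].

## Interface

Orientations are given as a unit quaternion [x, y, z, w].
In Python, from bench import status, vision, job, spotter, r gives the robot as it stands. The module is installed in compiled form; this text tells all that it offers.
- The arm moves only by the tool play_rows, never from a script. Its argument "series" is a list of rows, each a list of 6 numbers: the shift along the tool's x, y, z each as a share of 150 mm, from -1 to 1, then the turn, a rotation vector about the tool's x, y, z each as a share of 30 degrees, from -1 to 1. In form: [[x, y, z, ax, ay, az], ...]. A call has 1 to 5 rows; each row is the pose to reach, as a shift and turn from the pose commanded when the call began, along the tool's axes at that moment; what a row does not reach only later rows make up. A row lasts 1/10 s, in which the tool goes at most 50 mm and 8.59 degrees, less where a joint would pass 70% of its speed; a pose out of reach is approached as far as the arm can. A call with a number of a shift or a turn outside -1 to 1 is refused whole. A call with a gripper value outside its range is refused whole. "fingers" is the opening, from -1 (shut) to 1 (fully open), set as the call begins (left out, the last holds). The fingers move at their own pace and stop on an object; "squeeze" is the grip in N (left out, the last holds). Time passes only in rows, so rows that repeat a pose let the fingers close. It gives the time, the measured TCP pose, the force, the opening and the grip force at its end, in the units of the state.
- status.read_state(): the state, without advancing time (a new reading comes with each control period).
- vision.camera(name): name is "side" or "top" or "wrist"; returns the picture (400x640x3 uint8, blue, green, red); there is no depth.
- vision.calibration(name): a dict with "fx", "fy", "cx", "cy" (pixels), "rvec" (rotation vector, rad) and "tvec" (3), from world to camera coordinates, as OpenCV has them; the wrist camera has in their place "T_tool_cam" (4x4, takes a point from camera to tool coordinates, whose origin is the TCP and whose axes are the flange's). Camera axes: x right, y down, z forward; pixel columns grow to the right and rows downward; lengths in m; the calibration is good to about 2 mm. A picture is of the moment at which its call begins: read the wrist's pose just before it. calibration takes no time and is no camera call.
- job.close_job(): hands the job in; it is judged then, once.
Trained networks look in the newest picture that a camera, given by its name, has taken for a name from the list of things; names that differ only in an ending like _2 or _b are one class to them, and where a whole thing is asked for, a point or a joint stands for the part that bears it (a point fixed in the world has none). Each returns a list of dicts, best first, with "conf" (0 to 1); they miss things now and then, are a little off and sometimes report something else, mostly with a low value. They report only what shows in the picture. A call takes as long as a camera call.
- spotter.boxes_of(camera, name): "point" ([x, y, z] in m, in world coordinates, good to about 4 mm: the middle of the surface that is visible of it).
- spotter.regions_of(camera, name): "pixels" (400x640 bool, what is visible of it).
The state is a dict: "time": time; "joint_positions": joint angles; "joint_vel": joint speeds; "joint_torque": joint torques, N m; "ee_pos": TCP position; "eef_rot": TCP orientation; "ft_force": force on the tool from outside, world axes, zero at the start; "torque": the same for the moment, N m; "width": finger opening in m; "grip_force": force on a finger pad.
Only numpy, scipy, OpenCV 4.12 (cv2) and the standard library are available. Lean on these libraries where they do the work, as an engineer would, in place of code of your own. Each camera call takes 0.05 s, during which the arm holds its last target. There are 200 camera calls.

## Working session

There is one attempt and no reset: what is moved stays moved. The work goes in short steps, Python scripts to look and compute and a tool call to move; the robot and the scene stay as the last step left them, time stands still between calls to the robot, and variables do not carry over. Pictures are saved under pics/ and viewed, at most 10 in all, crops included, and the job is handed in when it is done.

Besides the shell and the picture viewer there is one more tool, called after "Request:" in YAML: its name, and indented under it one key for each argument. play_rows: Moves the arm, as the interface text tells. Shift numbers are shares of 150 mm and turn numbers shares of 30 degrees, none past 1 either way. Its arguments: {"type":"object","properties":{"series":{"type":"array","items":{"type":"array","items":{"type":"number"}}},"fingers":{"type":"number"},"squeeze":{"type":"number"}},"required":["series"]}

```bash
mkdir -p pics; cat > h.py <<'E'
import numpy as np, cv2
from scipy.spatial.transform import Rotation as R
from bench import status, vision, job, spotter, r
def cal(n):
    c=vision.calibration(n)
    K=np.array([[c['fx'],0,c['cx']],[0,c['fy'],c['cy']],[0,0,1]])
    if 'rvec' in c: return K,np.array(c['rvec'],float),np.array(c['tvec'],float)
    s=status.read_state(); T=np.eye(4); T[:3,:3]=R.from_quat(s['eef_rot']).as_matrix(); T[:3,3]=s['ee_pos']
    W=np.linalg.inv(T@np.array(c['T_tool_cam'])); return K,cv2.Rodrigues(W[:3,:3])[0],W[:3,3]
def proj(n,P):
    K,a,t=cal(n); return cv2.projectPoints(np.array(P,float).reshape(-1,3),a,t,K,None)[0].reshape(-1,2)
def atz(n,px,z):
    K,a,t=cal(n); M=cv2.Rodrigues(a)[0]; C=-M.T@t.ravel()
    d=M.T@np.linalg.inv(K)@np.array([px[0],px[1],1.]); return C+d*(z-C[2])/d[2]
E
python3 - <<'E'
from h import *
s=status.read_state(); print({k:np.round(v,3) for k,v in s.items()}, r.grasp_offset)
ims=[]
for c in ('top','side'):
    cv2.imwrite(f'pics/{c}0.png',vision.camera(c))
    for n in ('heater','left_wheel','right_wheel','start_top','stopper','beaker','reagent'):
        b=spotter.boxes_of(c,n)
        print(c,n,[(np.round(x['point'],3).tolist(),round(x['conf'],2)) for x in b[:2]])
E
```

```text
{'time': np.float64(0.0), 'joint_positions': array([-1.259,  0.333, -0.065,  1.461,  0.022,  1.35 , -0.089]), 'joint_vel': array([ 0.001,  0.   ,  0.002, -0.   ,  0.001,  0.001,  0.   ]), 'joint_torque': array([ 1.0000e-03, -6.2327e+01,  2.6000e-02, -3.8988e+01, -6.1000e-02,
        4.0000e-02,  0.0000e+00]), 'ee_pos': array([0.205, 0.59 , 0.404]), 'eef_rot': array([ 0.167,  0.986, -0.001, -0.   ]), 'ft_force': array([0.59 , 0.166, 1.059]), 'torque': array([-0.005, -0.03 , -0.002]), 'grip_force': np.float64(0.0), 'width': np.float64(0.087)} 0.1635
top heater [([0.592, -0.062, 0.075], 0.68)]
top left_wheel []
top right_wheel [([0.547, -0.05, 0.089], 0.42)]
top start_top [([0.537, -0.135, 0.097], 0.53)]
top stopper []
top beaker [([0.689, 0.15, 0.044], 0.75)]
top reagent [([0.537, -0.139, 0.1], 0.6), ([0.586, -0.273, 0.111], 0.55)]
side heater [([0.567, -0.131, 0.079], 0.89)]
side left_wheel [([0.487, -0.093, 0.098], 0.67)]
side right_wheel [([0.544, -0.06, 0.086], 0.49)]
side start_top [([0.533, -0.144, 0.095], 0.45)]
side stopper []
side beaker [([0.669, 0.138, 0.074], 0.73)]
side reagent [([0.576, -0.301, 0.073], 0.56)]
```

View pics/top0.png

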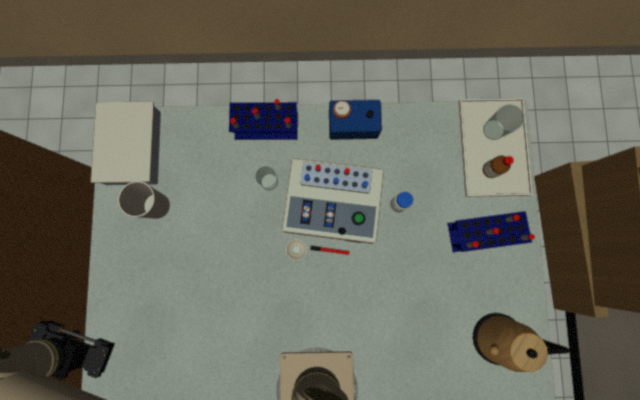

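View pics/side0.png

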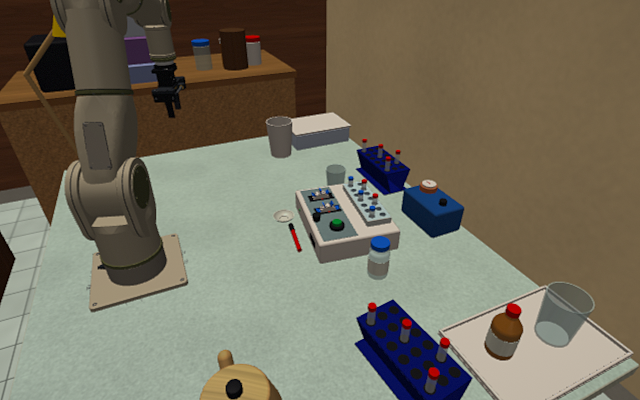

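The top view shows the heater around (335,200), the left wheel at (306,211), the right wheel at (330,214), the button at (359,217) and the stopper at (342,231). The yaw is about -5°. The side view agrees. Next I'll fit the heater pose and work out the move over it.

```bash
cat >> h.py <<'E'
def totool(P,yaw=None):
    """share-units shift (and turn about tool z) from the measured pose to TCP target P"""
    s=status.read_state(); M=R.from_quat(s['eef_rot']).as_matrix()
    d=M.T@(np.array(P)-s['ee_pos'])/.15
    out=[np.round(d,3).tolist()]
    if yaw is not None:
        T=np.array([[-np.cos(yaw),np.sin(yaw),0],[-np.sin(yaw),-0+np.cos(yaw),0],[0,0,-1]])
        T[:,1]=np.cross(T[:,2],T[:,0]); out.append(np.round(R.from_matrix(M.T@T).as_rotvec()/np.radians(30),3).tolist())
    return out
E
python3 - <<'E'
from h import *
im=cv2.imread('pics/top0.png')
hsv=cv2.cvtColor(im,cv2.COLOR_BGR2HSV)
g=cv2.inRange(hsv,(45,120,60),(75,255,255)); g[:, :340]=0;g[:,380:]=0
y,x=np.nonzero(g); print(len(x),x.mean(),y.mean()); b=atz('top',(x.mean(),y.mean()),.097); print('button',b)
c=[atz('top',p,.075) for p in((292,159),(383,166),(376,242),(284,234))]; print(np.round(c,3), np.mean(c,0))
e=c[0]-c[1]+c[3]-c[2]; yaw=-np.arctan2(e[0],e[1]); print('yaw',yaw)
lw=atz('top',(306,211),.1);rw=atz('top',(330,214),.1);print(lw,rw)
ctr=np.mean(c,0); u=np.array([np.cos(yaw),np.sin(yaw),0])
print(totool([*(ctr-0.075*u)[:2],.42],yaw))
E
```

```text
66 358.5 217.63636363636363
button [ 0.53304739 -0.14012083  0.097     ]
[[ 0.729  0.066  0.075]
 [ 0.701 -0.226  0.075]
 [ 0.458 -0.195  0.075]
 [ 0.487  0.093  0.075]] [ 0.59381196 -0.06550027  0.075     ]
yaw -0.09883944822906324
[0.55597818 0.02219897 0.1       ] [ 0.54543603 -0.05199415  0.1       ]
[[-3.396, -3.395, -0.102], [0.0, -0.0, -0.451]]
```

Request:
play_rows:
  series:
    - [-0.85,-0.85,-0.1,0,0,0]
    - [-0.85,-0.85,-0.1,0,0,0]
    - [-0.85,-0.85,-0.1,0,0,0]
    - [-0.85,-0.85,-0.1,0,0,0]
    - [-0.85,-0.85,-0.1,0,0,0]
  fingers: -1

```text
time: 1.3
ee_pos: [0.2868, 0.4242, 0.4208]
eef_rot: [0.17, 0.985, 0.0, 0.001]
ft_force: [0.8, 0.3, -0.9]
width: 0.0551
grip_force: 0.0
```

Request:
play_rows:
  series:
    - [-0.85,-0.85,0,0,0,0]
    - [-0.85,-0.85,0,0,0,0]
    - [-0.85,-0.85,0,0,0,0]
    - [-0.85,-0.85,0,0,0,0]
    - [-0.85,-0.85,0,0,0,0]

```text
time: 1.8
ee_pos: [0.3643, 0.2623, 0.4201]
eef_rot: [0.17, 0.986, 0.0, 0.0]
ft_force: [0.3, 1.2, -0.1]
width: 0.0149
grip_force: 0.0
```

Request:
play_rows:
  series:
    - [-0.85,-0.85,0,0,0,-0.45]
    - [-0.85,-0.85,0,0,0,-0.45]
    - [-0.85,-0.85,0,0,0,-0.45]
    - [-0.85,-0.85,0,0,0,-0.45]
    - [-0.85,-0.85,0,0,0,-0.45]

```text
time: 2.3
ee_pos: [0.4425, 0.0998, 0.4201]
eef_rot: [0.053, 0.999, -0.0, 0.001]
ft_force: [-0.7, 1.0, -0.1]
width: 0.0003
grip_force: 0.0
```

```bash
python3 - <<'E'
from h import *
s=status.read_state(); print(s['time'],s['ee_pos'])
u=np.array([np.cos(-.0988),np.sin(-.0988),0])
print(totool([*(np.array([.5938,-.0655,0])-0.075*u)[:2],.42],-.0988))
E
```

```text
2.3 [0.44247144 0.09982386 0.42007251]
[[-0.619, -0.993, 0.001], [-0.0, 0.002, -0.012]]
```

Request:
play_rows:
  series:
    - [-0.3,-0.5,0,0,0,0]
    - [-0.62,-0.99,0,0,0,-0.01]
    - [-0.62,-0.99,0,0,0,-0.01]
    - [-0.62,-0.99,0,0,0,-0.01]
    - [-0.62,-0.99,0,0,0,-0.01]

```text
time: 2.8
ee_pos: [0.5199, -0.0556, 0.4196]
eef_rot: [0.049, 0.999, -0.001, 0.0]
ft_force: [-0.2, 0.3, 0.0]
width: 0.0007
grip_force: 0.0
```

```bash
python3 - <<'E'
from h import *
s=status.read_state(); print(s['time'],s['ee_pos'])
im=vision.camera('wrist'); cv2.imwrite('pics/w0.png',im)
ctr=np.array([.5938,-.0655,0]); yaw=-.0988
hp=lambda x,y,z: ctr+R.from_euler('z',yaw).apply([x,y,z])
for n,p in dict(lw=(-.05,.08,.1),rw=(-.05,.005,.1),bt=(-.05,-.085,.097),c1=(-.12,.15,.075),c2=(-.12,-.15,.075),c3=(.12,.15,.075)).items(): print(n,proj('wrist',hp(*p)))
for n in ('left_wheel','right_wheel','start_top','stopper','heater'):
    print(n,[(np.round(x['point'],3).tolist(),round(x['conf'],2)) for x in spotter.boxes_of('wrist',n)[:3]])
E
```

```text
2.8 [ 0.51986054 -0.05556166  0.41963265]
lw [[400.70617534 211.14374626]]
rw [[320.96222001 210.89652343]]
bt [[226.1529018  209.56016774]]
c1 [[473.60455914 133.17369683]]
c2 [[158.35195446 132.22958599]]
c3 [[445.73420478 342.92270729]]
left_wheel [([0.558, 0.026, 0.091], 0.75)]
right_wheel [([0.543, -0.05, 0.094], 0.88), ([0.537, -0.136, 0.099], 0.18)]
start_top [([0.532, -0.138, 0.092], 0.81)]
stopper [([0.495, -0.088, 0.093], 0.64), ([0.531, -0.054, 0.077], 0.32)]
heater [([0.526, -0.051, 0.076], 0.74), ([0.493, -0.084, 0.093], 0.54), ([0.542, -0.055, 0.093], 0.45)]
```

View pics/w0.png

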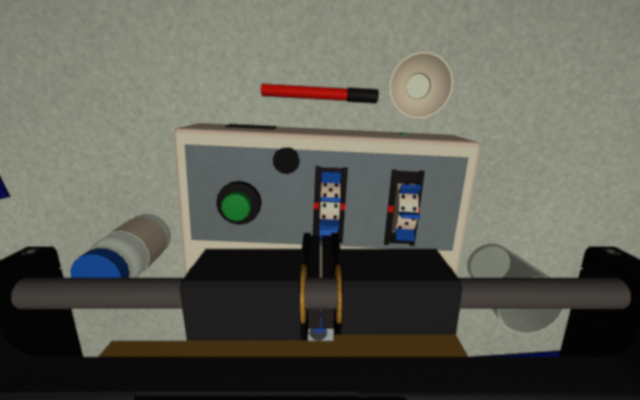

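```bash
python3 - <<'E'
from h import *
im=cv2.imread('pics/w0.png')
cv2.imwrite('pics/w0c.png',cv2.resize(im[155:255,190:440],None,fx=3.2,fy=5,interpolation=cv2.INTER_CUBIC))
hsv=cv2.cvtColor(im,cv2.COLOR_BGR2HSV)
g=cv2.inRange(hsv,(45,120,40),(75,255,255)); g[:, :200]=0;g[:,270:]=0;g[240:]=0
y,x=np.nonzero(g); p=(x.mean(),y.mean()); print(len(x),p)
b=atz('wrist',p,.097)
f1=atz('wrist',(178,128),.075);f2=atz('wrist',(478,142),.075);e=f2-f1
print(f1,f2,np.linalg.norm(e)); yaw=-np.arctan2(e[0],e[1]);
L=atz('wrist',(390,208),.07);L2=atz('wrist',(422,208),.07);Rr=atz('wrist',(317,206),.07);R2=atz('wrist',(344,207),.07)
print('btn',b,'yaw',yaw,'LW mid',(L+L2)/2,'RW mid',(Rr+R2)/2)
# grid of panel corners
for q in ((186,145),(468,156),(465,250)): print(atz('wrist',q,.075))
E
```

```text
721 (np.float64(235.85159500693482), np.float64(206.03328710124828))
[ 0.45736839 -0.18176632  0.075     ] [0.4968317  0.10217583 0.075     ] 0.2866714104493822
btn [ 0.53278237 -0.13345625  0.097     ] yaw -0.13809896935992882 LW mid [0.55934284 0.0332876  0.07      ] RW mid [ 0.55055238 -0.0442467   0.07      ]
[ 0.47392568 -0.17754319  0.075     ]
[0.50959675 0.0930844  0.075     ]
[0.61027424 0.09338623 0.075     ]
```

View pics/w0c.png

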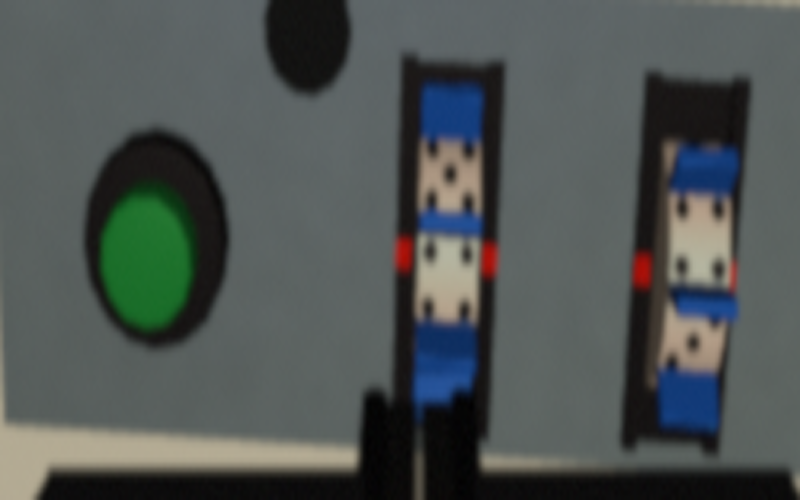

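The crop shows that each wheel has a four-pip face near the red marks. The left wheel has the three-pip face behind it and the right wheel has the five-pip face in front. I'll project a wheel model to find out which face is on top.

```bash
python3 - <<'E'
from h import *
from scipy.optimize import least_squares
K,a,t=cal('wrist');M=cv2.Rodrigues(a)[0];print('cam',-M.T@t,'axis',M[2])
obs=[((-.05,-.085,.097),(235.9,206))]
obs+= [((-.12,.15,.075),(478,142)),((-.12,-.15,.075),(178,128))]
obs+= [((-.05,.08,.075),(406,208.5)),((-.05,.005,.075),(329.5,206.5))]
H=np.array([o[0] for o in obs]);U=np.array([o[1] for o in obs])
W=lambda q,P: R.from_euler('z',q[2]).apply(P)+[q[0],q[1],0]
f=lambda q:(proj('wrist',W(q,H))-U).ravel()
s=least_squares(f,[.594,-.065,-.12],loss='soft_l1');q=s.x;print('pose',q,np.round(s.fun,1))
def crop(p): return np.round((p-[190,155])*[3.2,5]).astype(int).tolist()
for n,y in(('L',.08),('R',.005)):
  for h in (.063,.071):
    out=[]
    for k in (-3,-1,1,3):
      an=np.radians(22.5*k)
      out.append([crop(proj('wrist',W(q,[[-.05+rr*np.sin(an),y,h+rr*np.cos(an)]]))[0])[1] for rr in(.027,.038)])
    print(n,h,'ribs -x..+x root/tip rows',out)
E
```

```text
cam [ 0.43990336 -0.04442485  0.39914821] axis [ 0.28806387 -0.02652358 -0.95724381]
pose [ 0.59612191 -0.05618981 -0.13837852] [ 0.3  2.1  7.   0.5 -6.9 -0.2 -2.1 -0.2  0.8 -1.5]
L 0.063 ribs -x..+x root/tip rows [[146, 101], [238, 233], [337, 376], [377, 430]]
L 0.071 ribs -x..+x root/tip rows [[156, 111], [251, 246], [352, 393], [392, 446]]
R 0.063 ribs -x..+x root/tip rows [[129, 84], [221, 215], [320, 360], [361, 415]]
R 0.071 ribs -x..+x root/tip rows [[139, 93], [233, 228], [335, 376], [376, 431]]
```

Request:
play_rows:
  series:
    - [0.2,0.3,0.6,0,0,0.075]
    - [0.2,0.3,0.6,0,0,0.075]
    - [0.2,0.3,0.6,0,0,0.075]
    - [0.2,0.3,0.6,0,0,0.075]

```text
time: 3.5
ee_pos: [0.4926, -0.0048, 0.3293]
eef_rot: [0.065, 0.998, -0.0, -0.001]
ft_force: [0.8, -0.6, 0.8]
width: 0.0004
grip_force: 0.0
```

```bash
python3 - <<'E'
from h import *
s=status.read_state(); print(s['time'],s['ee_pos'],s['eef_rot'])
im=vision.camera('wrist'); cv2.imwrite('pics/w1.png',im)
q=[.596,-.056,-.138]
W=lambda P: R.from_euler('z',q[2]).apply(P)+[q[0],q[1],0]
p=proj('wrist',W([[-.05,.08,.1],[-.05,.005,.1]]));print(p)
c=p.mean(0).astype(int); x0,y0=max(c[0]-100,0),max(c[1]-75,0);print(x0,y0)
cv2.imwrite('pics/w1c.png',cv2.resize(im[y0:y0+150,x0:x0+200],None,fx=4,fy=4,interpolation=cv2.INTER_CUBIC))
E
```

```text
3.5 [ 0.49261841 -0.00478488  0.32927102] [ 6.51920904e-02  9.97872420e-01 -2.64009247e-05 -7.90560089e-04]
[[381.64077175 295.67561164]
 [276.93433746 295.16817651]]
229 220
```

View pics/w1c.png

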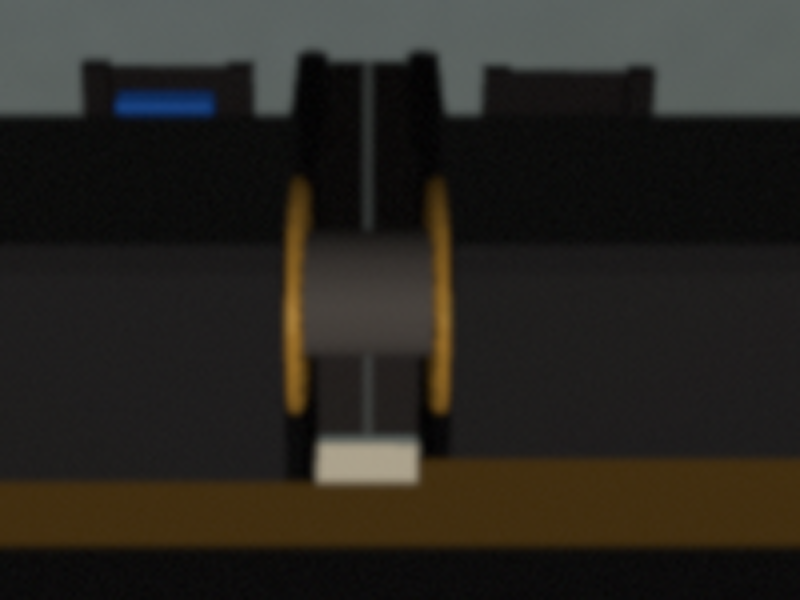

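The gripper body hides the wheels in this view (blue rib at 137,103 in the crop, left wheel slot empty in front). I'll move forward so the camera sits in front of the wheels.

Request:
play_rows:
  series:
    - [-0.38,0.1,-0.1,0,0,0]
    - [-0.38,0.1,-0.1,0,0,0]
    - [-0.38,0.1,-0.1,0,0,0]
    - [-0.38,0.1,-0.1,0,0,0]

```text
time: 3.95
ee_pos: [0.5518, 0.0006, 0.3456]
eef_rot: [0.067, 0.998, -0.0, 0.001]
ft_force: [-0.5, -0.4, -0.5]
width: 0.0007
grip_force: 0.0
```

```bash
python3 - <<'E'
from h import *
s=status.read_state(); print(s['time'],s['ee_pos'])
im=vision.camera('wrist'); cv2.imwrite('pics/w2.png',im)
q=[.596,-.056,-.138]
W=lambda P: R.from_euler('z',q[2]).apply(P)+[q[0],q[1],0]
p=proj('wrist',W([[-.05,.08,.1],[-.05,.005,.1]]));print(p)
c=p.mean(0).astype(int); x0,y0=max(c[0]-100,0),max(c[1]-75,0);print(x0,y0)
cv2.imwrite('pics/w2c.png',cv2.resize(im[y0:y0+150,x0:x0+200],None,fx=4,fy=4,interpolation=cv2.INTER_CUBIC))
for n,y in(('L',.08),('R',.005)):
  for h in (.063,.071):
    out=[]
    for k in (-3,-1,0,1,3):
      an=np.radians(22.5*k)
      out.append([((proj('wrist',W([[-.05+rr*np.sin(an),y,h+rr*np.cos(an)]]))[0]-[x0,y0])*4).astype(int).tolist() for rr in(.027,.038)])
    print(n,h,out)
E
```

```text
3.95 [0.55175934 0.00057482 0.34556259]
[[362.65417842 214.30271515]
 [256.93582561 213.96547746]]
209 139
L 0.063 [[[603, 130], [607, 82]], [[608, 225], [616, 219]], [[608, 282], [615, 303]], [[604, 331], [610, 372]], [[593, 372], [594, 427]]]
L 0.071 [[[607, 140], [612, 90]], [[614, 238], [622, 232]], [[613, 297], [620, 319]], [[609, 346], [615, 390]], [[598, 388], [598, 445]]]
R 0.063 [[[210, 129], [203, 80]], [[200, 224], [189, 218]], [[201, 281], [190, 301]], [[206, 329], [197, 371]], [[222, 371], [221, 426]]]
R 0.071 [[[203, 138], [196, 88]], [[192, 237], [180, 231]], [[193, 296], [182, 317]], [[198, 345], [189, 389]], [[215, 387], [214, 444]]]
```

View pics/w2c.png

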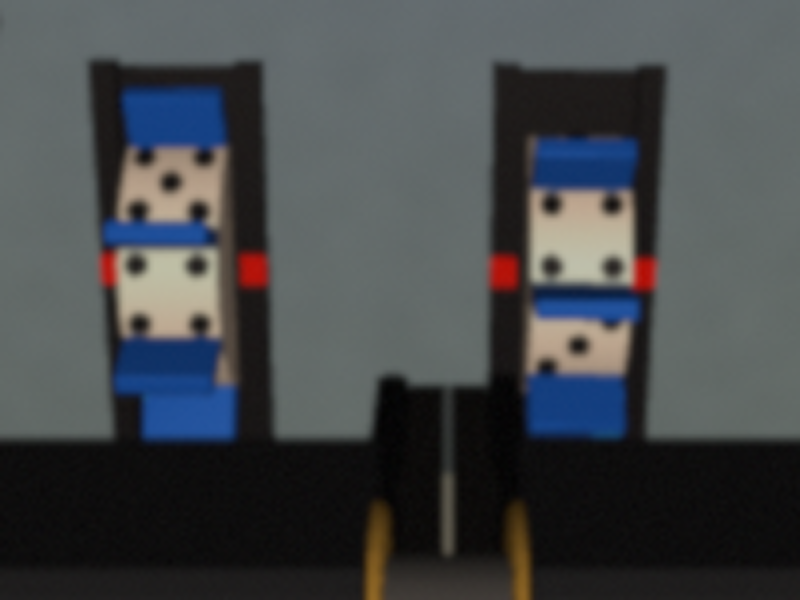

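The right wheel is home on four, with its top rib at row 235. The left wheel looks about half a step off: the rib between three and four is nearly straight up, at row 305 against a red mark at row 272. I'll refine the heater pose and check the camera bias against the fingertip at (447,380).

```bash
python3 - <<'E'
from h import *
from scipy.optimize import least_squares
s=status.read_state();M=R.from_quat(s['eef_rot']).as_matrix();E=np.array(s['ee_pos']);print(E,M.round(3))
for dx in (-.0095,.0095): print('tip',dx,proj('wrist',E+M@[dx,0,.182]), 'obs col ~320.7, row of front edge ~234')
im=cv2.imread('pics/w2.png');hsv=cv2.cvtColor(im,cv2.COLOR_BGR2HSV)
def cen(m):
    n,l,st,c=cv2.connectedComponentsWithStats(m); return [(st[i,4],c[i].round(1).tolist()) for i in range(1,n) if st[i,4]>12]
g=cen(cv2.inRange(hsv,(45,120,40),(75,255,255)));rd=cen(cv2.inRange(hsv,(0,180,90),(6,255,255)));print(g,rd)
print(vision.calibration('wrist'))
E
```

```text
[0.55134427 0.00061275 0.34532627] [[-0.991  0.134  0.001]
 [ 0.134  0.991  0.   ]
 [-0.001  0.    -1.   ]]
tip -0.0095 [[320.24090952 267.73729754]] obs col ~320.7, row of front edge ~234
tip 0.0095 [[320.21017291 234.96304802]] obs col ~320.7, row of front edge ~234
[(np.int32(1317), [128.4, 209.7])] [(np.int32(1569), [226.3, 62.8]), (np.int32(17), [235.5, 205.8]), (np.int32(58), [271.8, 206.0]), (np.int32(56), [334.9, 206.7]), (np.int32(33), [369.5, 206.9])]
{'fx': 336.25868032055087, 'fy': 336.25868032055087, 'cx': 320.5001911216292, 'cy': 196.57742458414413, 'T_tool_cam': array([[-6.17099197e-04, -9.57205238e-01, -2.89409316e-01,
         7.91315007e-02],
       [ 9.99999620e-01, -4.12476995e-04, -7.68025802e-04,
         2.93001975e-04],
       [ 6.15783636e-04, -2.89409680e-01,  9.57205128e-01,
         2.05889316e-02],
       [ 0.00000000e+00,  0.00000000e+00,  0.00000000e+00,
         1.00000000e+00]])}
```

View pics/w2.png

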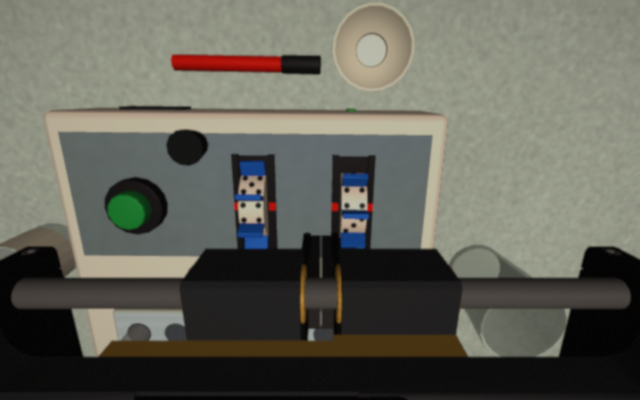

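```bash
python3 - <<'E'
from h import *
from scipy.optimize import least_squares
H=np.array([(-.05,-.085,.097),(-.12,.15,.073),(-.12,-.15,.073),(-.05,.08,.077),(-.05,.005,.077)])
U=np.array([(128.4,209.7),(446,115),(47,112),(354,206.8),(253.7,206)])
W=lambda q,P: R.from_euler('z',q[2]).apply(P)+[q[0],q[1],0]
w=np.array([2,.5,.5,1,1])[:,None]
f=lambda q:((proj('wrist',W(q,H))-U)*w).ravel()
s=least_squares(f,[.594,-.065,-.12]);q=s.x;print('pose',q.round(4),(s.fun.reshape(-1,2)/w).round(1).tolist())
print('btn',W(q,H[0]),'L',W(q,[-.05,.08,.063]),'R',W(q,[-.05,.005,.063]))
for n,y in(('L',.08),('R',.005)):
  for h in (.063,.067,.071):
    out=[]
    for k in (-3,-2,-1,0,1,2):
      an=np.radians(22.5*k)
      out.append([((proj('wrist',W(q,[[-.05+rr*np.sin(an),y,h+rr*np.cos(an)]]))[0]-[209,139])*4).astype(int).tolist() for rr in(.027,.038)])
    print(n,h,out)
E
```

```text
pose [ 0.5959 -0.0605 -0.1564] [[-1.2, 1.0], [8.8, 0.8], [-5.7, -5.5], [0.5, -0.2], [4.1, -1.4]]
btn [ 0.53323959 -0.1366431   0.097     ] L [0.55893663 0.02634359 0.063     ] R [ 0.54725616 -0.04774127  0.063     ]
L 0.063 [[[586, 140], [591, 92]], [[589, 181], [596, 151]], [[590, 236], [597, 230]], [[588, 292], [594, 313]], [[584, 340], [588, 382]], [[579, 371], [581, 425]]]
L 0.067 [[[588, 145], [593, 96]], [[591, 187], [598, 156]], [[592, 242], [600, 236]], [[590, 300], [597, 321]], [[586, 348], [591, 391]], [[581, 379], [583, 434]]]
L 0.071 [[[590, 150], [596, 101]], [[594, 193], [601, 161]], [[594, 249], [602, 243]], [[593, 307], [599, 329]], [[588, 356], [593, 400]], [[583, 388], [585, 443]]]
R 0.063 [[[194, 132], [188, 83]], [[187, 173], [177, 142]], [[182, 227], [171, 221]], [[182, 284], [170, 304]], [[186, 332], [177, 374]], [[193, 363], [187, 417]]]
R 0.067 [[[190, 137], [184, 87]], [[182, 178], [173, 147]], [[178, 233], [166, 227]], [[178, 291], [166, 312]], [[182, 340], [172, 383]], [[189, 371], [183, 426]]]
R 0.071 [[[186, 141], [180, 92]], [[178, 184], [168, 152]], [[174, 240], [161, 234]], [[174, 299], [161, 320]], [[178, 348], [168, 392]], [[186, 380], [179, 435]]]
```

```bash
cat >> h.py <<'E'
YAW=-.15; u=np.array([np.cos(YAW),np.sin(YAW),0]); HUB=dict(L=np.array([.5587,.0258,0]),R=np.array([.5470,-.0482,0]),B=np.array([.533,-.1360,0]))
def go(k,off,ztip): return totool(HUB[k]+off*u+[0,0,ztip+.182],YAW)
def where(k):
    s=status.read_state(); d=np.array(s['ee_pos'])-HUB[k]; v=np.array([-u[1],u[0],0])
    print('t',round(s['time'],2),'off,lat,tip mm',np.round([d@u*1e3,d@v*1e3,(s['ee_pos'][2]-.182)*1e3],1),'F',np.round(s['ft_force'],1))
E
python3 -c "
from h import *
where('L');print(go('L',-.014,.125),go('L',-.014,.100))"
```

```text
t 4.0 off,lat,tip mm [ -3.5 -26.  163.3] F [ 0.3 -0.9 -0.4]
[[0.067, 0.174, 0.255], [0.0, 0.001, 0.03]] [[0.067, 0.174, 0.422], [0.0, 0.001, 0.03]]
```

Request:
play_rows:
  series:
    - [0.067,0.174,0.1,0,0,0.03]
    - [0.067,0.174,0.25,0,0,0.03]
    - [0.067,0.174,0.32,0,0,0.03]
    - [0.067,0.174,0.38,0,0,0.03]
    - [0.067,0.174,0.39,0,0,0.03]

```text
time: 4.5
ee_pos: [0.5448, 0.0278, 0.2858]
eef_rot: [0.075, 0.997, -0.0, -0.0]
ft_force: [-2.1, -0.1, 0.2]
width: 0.0005
grip_force: 0.4
```

```bash
python3 -c "
from h import *
where('L');print(go('L',-.014,.097),go('L',0,.097))"
```

```text
t 4.5 off,lat,tip mm [-1.410e+01 -1.000e-01  1.038e+02] F [-2.1 -0.1  0.2]
[[-0.0, 0.001, 0.045], [-0.001, -0.002, 0.0]] [[-0.094, 0.001, 0.045], [-0.001, -0.002, 0.0]]
```

Request:
play_rows:
  series:
    - [0,0,0.015,0,0,0]
    - [0,0,0.015,0,0,0]

```text
time: 4.7
ee_pos: [0.5453, 0.0281, 0.2844]
eef_rot: [0.075, 0.997, 0.0, 0.0]
ft_force: [-0.7, 0.5, -0.3]
width: 0.0003
grip_force: 0.1
```

Request:
play_rows:
  series:
    - [0,0,0.015,0,0,0]
    - [0,0,0.015,0,0,0]

```text
time: 4.9
ee_pos: [0.5452, 0.0284, 0.2818]
eef_rot: [0.074, 0.997, 0.0, 0.0]
ft_force: [0.5, -0.1, 0.2]
width: 0.0009
grip_force: 0.0
```

Request:
play_rows:
  series:
    - [0,0,0.01,0,0,0]
    - [0,0,0.01,0,0,0]

```text
time: 5.1
ee_pos: [0.5451, 0.0285, 0.2801]
eef_rot: [0.074, 0.997, 0.0, -0.0]
ft_force: [-0.3, 0.1, 0.4]
width: 0.0007
grip_force: 0.0
```

Request:
play_rows:
  series:
    - [-0.03,0,0.005,0,0,0]
    - [-0.05,0,0.005,0,0,0]
    - [-0.05,0,0.005,0,0,0]

```text
time: 5.4
ee_pos: [0.5528, 0.0274, 0.2798]
eef_rot: [0.074, 0.997, 0.0, -0.001]
ft_force: [-4.2, 0.8, 6.1]
width: 0.0007
grip_force: 9.2
```

Request:
play_rows:
  series:
    - [-0.02,0,0,0,0,0]
    - [-0.047,0,0,0,0,0]
    - [-0.047,0,0,0,0,0]

```text
time: 5.7
ee_pos: [0.5595, 0.0268, 0.2797]
eef_rot: [0.074, 0.997, 0.0, -0.001]
ft_force: [-7.3, 2.1, 8.8]
width: 0.0005
grip_force: 16.1
```

```bash
python3 -c "
from h import *
where('L')"
```

```text
t 5.7 off,lat,tip mm [ 0.6  1.1 97.7] F [-7.3  2.1  8.8]
```

Request:
play_rows:
  series:
    - [0,0,-0.2,0,0,0]
    - [0,0,-0.4,0,0,0]
    - [0,0,-0.4,0,0,0]

```text
time: 6.0
ee_pos: [0.5609, 0.026, 0.3433]
eef_rot: [0.075, 0.997, 0.001, 0.003]
ft_force: [0.6, -0.2, 0.1]
width: 0.0002
grip_force: 0.0
```

```bash
python3 - <<'E'
from h import *
where('L')
im=vision.camera('wrist');x0,y0=220,130
cv2.imwrite('pics/w3c.png',cv2.resize(im[y0:y0+150,x0:x0+200],None,fx=4,fy=4,interpolation=cv2.INTER_CUBIC))
W=lambda y,x,z: HUB['L' if y else 'R']+x*u+[0,0,z]
for y in(1,0):
  for h in (.063,.071):
    print(y,h,[[((proj('wrist',W(y,rr*np.sin(k*np.pi/8),h+rr*np.cos(k*np.pi/8)))[0]-[x0,y0])*4).astype(int).tolist() for rr in(.027,.038)] for k in(-2,-1,0,1)])
E
```

```text
t 6.0 off,lat,tip mm [  2.2   0.6 161.3] F [ 0.6 -0.2  0.1]
1 0.063 [[[395, 189], [395, 156]], [[395, 244], [395, 237]], [[395, 302], [395, 323]], [[395, 352], [395, 394]]]
1 0.071 [[[395, 200], [395, 167]], [[395, 257], [395, 250]], [[395, 317], [395, 339]], [[395, 368], [395, 412]]]
0 0.063 [[[-16, 186], [-33, 154]], [[-21, 241], [-41, 234]], [[-19, 300], [-38, 320]], [[-11, 349], [-25, 392]]]
0 0.071 [[[-29, 197], [-47, 164]], [[-35, 254], [-56, 247]], [[-33, 314], [-53, 336]], [[-24, 365], [-39, 409]]]
```

View pics/w3c.png

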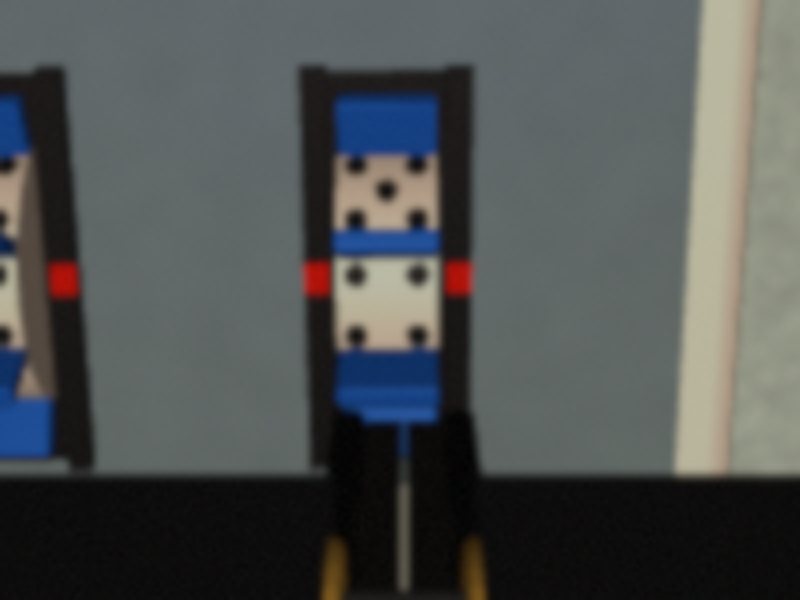

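The left wheel is now home on four, with the rib at row 243 and the mark at row 278. It needs one more click forward. The wheel sits about 1.4 mm to the right of where I had its hub.

```bash
sed -i "s/L=np.array(\[.5587,.0258,0\])/L=np.array([.5585,.0245,0])/" h.py; python3 -c "
from h import *
where('L');print(go('L',-.031,.110),go('L',-.031,.0965))"
```

```text
t 6.05 off,lat,tip mm [  1.6   2.  159.3] F [-0.5  0.2 -0.6]
[[0.218, -0.013, 0.328], [0.003, 0.007, 0.002]] [[0.219, -0.014, 0.418], [0.003, 0.007, 0.002]]
```

Request:
play_rows:
  series:
    - [0.22,-0.013,0,0,0,0]
    - [0.22,-0.013,0.2,0,0,0]
    - [0.22,-0.013,0.36,0,0,0]
    - [0.22,-0.013,0.39,0,0,0]
    - [0.22,-0.013,0.39,0,0,0]

```text
time: 6.55
ee_pos: [0.5264, 0.0292, 0.2802]
eef_rot: [0.074, 0.997, -0.001, -0.001]
ft_force: [0.1, 0.2, 0.1]
width: 0.0007
grip_force: 0.0
```

```bash
python3 -c "
from h import *
where('L');print(go('L',-.031,.0965),go('L',-.002,.0965))"
```

```text
t 6.55 off,lat,tip mm [-32.4  -0.1  98.2] F [0.1 0.2 0.1]
[[-0.009, 0.001, 0.011], [-0.002, -0.003, 0.002]] [[-0.203, 0.001, 0.011], [-0.002, -0.003, 0.002]]
```

Request:
play_rows:
  series:
    - [-0.05,0,0.01,0,0,0]
    - [-0.09,0,0.01,0,0,0]
    - [-0.12,0,0.01,0,0,0]
    - [-0.14,0,0.01,0,0,0]

```text
time: 6.95
ee_pos: [0.5483, 0.0261, 0.28]
eef_rot: [0.074, 0.997, 0.0, 0.001]
ft_force: [-2.4, 0.9, 3.9]
width: 0.0003
grip_force: 2.0
```

Request:
play_rows:
  series:
    - [-0.02,0,0,0,0,0]
    - [-0.04,0,0,0,0,0]
    - [-0.06,0,0,0,0,0]
    - [-0.06,0,0,0,0,0]

```text
time: 7.35
ee_pos: [0.5561, 0.025, 0.28]
eef_rot: [0.074, 0.997, 0.0, -0.001]
ft_force: [-8.4, 0.9, 12.2]
width: 0.0005
grip_force: 17.8
```

```bash
python3 -c "
from h import *
where('L')"
```

```text
t 7.35 off,lat,tip mm [-2.5  0.1 98. ] F [-8.4  0.9 12.2]
```

Request:
play_rows:
  series:
    - [0,0,-0.15,0,0,0]
    - [0,0,-0.4,0,0,0]
    - [0,-0.3,-0.42,0,0,0]
    - [0,-0.4,-0.42,0,0,0]
    - [0,-0.4,-0.42,0,0,0]

```text
time: 7.85
ee_pos: [0.547, -0.0377, 0.3428]
eef_rot: [0.077, 0.997, -0.0, 0.001]
ft_force: [0.4, 0.8, -0.1]
width: 0.0006
grip_force: 0.0
```

```bash
python3 - <<'E'
from h import *
where('R')
im=vision.camera('wrist');x0,y0=270,130
cv2.imwrite('pics/w4c.png',cv2.resize(im[y0:y0+150,x0:x0+200],None,fx=4,fy=4,interpolation=cv2.INTER_CUBIC))
W=lambda y,x,z: HUB['L' if y else 'R']+x*u+[0,0,z]
for y in(1,0):
  for h in (.063,.071):
    print(y,h,[[((proj('wrist',W(y,rr*np.sin(k*np.pi/8),h+rr*np.cos(k*np.pi/8)))[0]-[x0,y0])*4).astype(int).tolist() for rr in(.027,.038)] for k in(-2,-1,0,1)])
E
```

```text
t 7.85 off,lat,tip mm [ -1.5  10.4 160.8] F [ 0.4  0.8 -0.1]
1 0.063 [[[533, 211], [546, 179]], [[537, 266], [553, 260]], [[536, 323], [551, 344]], [[529, 372], [541, 415]]]
1 0.071 [[[543, 222], [558, 190]], [[548, 279], [565, 273]], [[547, 338], [563, 361]], [[540, 388], [552, 433]]]
0 0.063 [[[133, 209], [130, 177]], [[132, 264], [129, 258]], [[132, 321], [129, 342]], [[134, 370], [131, 413]]]
0 0.071 [[[130, 220], [127, 188]], [[130, 277], [126, 271]], [[130, 336], [127, 359]], [[132, 386], [129, 431]]]
```

View pics/w4c.png

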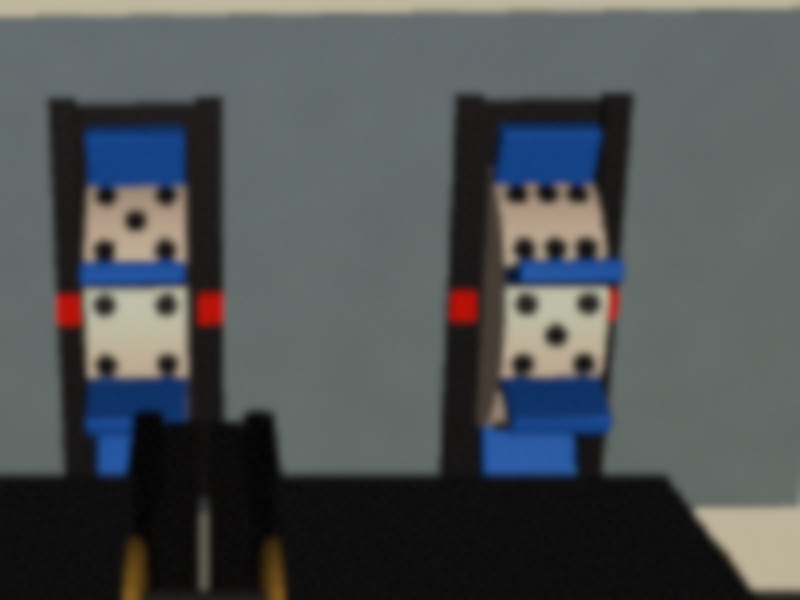

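The left wheel is home on five and the right wheel is still on four. From the earlier contact I take the right wheel's tips at about 106 mm, so I'll work at tip height 101 mm from the far side.

```bash
sed -i "s/-.0482,0/-.0474,0/" h.py; python3 -c "
from h import *
where('R');print(go('R',.032,.115),go('R',.032,.102))"
```

```text
t 7.9 off,lat,tip mm [ -1.5  11.7 160.4] F [0.2 0.9 0.5]
[[-0.223, -0.078, 0.303], [0.0, 0.001, -0.003]] [[-0.223, -0.078, 0.389], [0.0, 0.001, -0.003]]
```

Request:
play_rows:
  series:
    - [-0.22,-0.07,0.05,0,0,0]
    - [-0.22,-0.07,0.25,0,0,0]
    - [-0.22,-0.07,0.35,0,0,0]
    - [-0.22,-0.07,0.36,0,0,0]
    - [-0.22,-0.07,0.36,0,0,0]

```text
time: 8.4
ee_pos: [0.5783, -0.049, 0.2884]
eef_rot: [0.074, 0.997, 0.0, -0.0]
ft_force: [0.2, -0.4, 1.4]
width: 0.0005
grip_force: 0.0
```

```bash
python3 -c "
from h import *
where('R');print(go('R',.032,.1015),go('R',.002,.1015))"
```

```text
t 8.4 off,lat,tip mm [ 31.2   3.1 106.4] F [ 0.2 -0.4  1.4]
[[-0.005, -0.021, 0.033], [0.0, -0.002, 0.004]] [[0.195, -0.02, 0.033], [0.0, -0.002, 0.004]]
```

Request:
play_rows:
  series:
    - [0,-0.02,0.02,0,0,0]
    - [0,-0.02,0.033,0,0,0]
    - [0,-0.02,0.033,0,0,0]

```text
time: 8.7
ee_pos: [0.578, -0.0528, 0.2839]
eef_rot: [0.074, 0.997, 0.0, 0.0]
ft_force: [0.0, 0.9, 0.1]
width: 0.0004
grip_force: 0.0
```

Request:
play_rows:
  series:
    - [0.05,0,0,0,0,0]
    - [0.09,0,0,0,0,0]
    - [0.12,0,0,0,0,0]
    - [0.14,0,0,0,0,0]

```text
time: 9.1
ee_pos: [0.5565, -0.0495, 0.2836]
eef_rot: [0.074, 0.997, 0.0, -0.0]
ft_force: [1.4, 0.0, 0.8]
width: 0.0006
grip_force: 0.3
```

Request:
play_rows:
  series:
    - [0.02,0,0,0,0,0]
    - [0.04,0,0,0,0,0]
    - [0.055,0,0,0,0,0]
    - [0.055,0,0,0,0,0]

```text
time: 9.5
ee_pos: [0.5487, -0.0483, 0.2833]
eef_rot: [0.074, 0.997, 0.0, -0.0]
ft_force: [-0.4, 1.3, 0.5]
width: 0.0004
grip_force: 0.1
```

```bash
python3 -c "
from h import *
where('R')"
```

```text
t 9.5 off,lat,tip mm [  1.8  -0.7 101.3] F [-0.4  1.3  0.5]
```

The clicking force has gone, which suggests the wheel stepped. I'll lift and check by counting pips numerically, keeping my last picture view for the end.

Request:
play_rows:
  series:
    - [0,0,-0.15,0,0,0]
    - [0,0,-0.38,0,0,0]
    - [0,0.07,-0.39,0,0,0]
    - [0,0.07,-0.39,0,0,0]

```text
time: 9.9
ee_pos: [0.551, -0.0366, 0.3425]
eef_rot: [0.073, 0.997, 0.001, 0.001]
ft_force: [-0.4, 0.5, -0.3]
width: 0.0004
grip_force: 0.0
```

```bash
cat > pips.py <<'E'
from h import *
import sys
def look(tag):
    where('R')
    im=vision.camera('wrist'); cv2.imwrite(f'pics/{tag}.png',im); rows=[]
    for k in 'LR':
        c=proj('wrist',HUB[k]+[0,0,.1])[0]; x0,y0=int(c[0])-18,int(c[1])-48
        p=cv2.resize(im[y0:y0+75,x0:x0+36],None,fx=4,fy=4,interpolation=cv2.INTER_CUBIC)
        hsv=cv2.cvtColor(p,cv2.COLOR_BGR2HSV)
        b=cv2.inRange(hsv,(100,150,60),(130,255,255)); w=cv2.inRange(hsv,(0,0,95),(40,110,255))
        w=cv2.morphologyEx(w,cv2.MORPH_OPEN,np.ones((5,5)))
        br=np.nonzero((b[:,40:110]>0).mean(1)>.5)[0]
        seg=[(s[0],s[-1]) for s in np.split(br,np.nonzero(np.diff(br)>3)[0]+1)] if len(br) else []
        print(k,'blue rows',[(int(a),int(z)) for a,z in seg],'mark row',int((proj('wrist',HUB[k]+[0,0,.08])[0][1]-y0)*4))
        for (a,z),(a2,z2) in zip(seg,seg[1:]):
            f=cv2.cvtColor(p[z+1:a2],cv2.COLOR_BGR2GRAY)
            if f.shape[0]<20: continue
            cols=np.nonzero((w[z+1:a2]>0).mean(0)>.25)[0]; 
            if len(cols)<20: continue
            f=f[:,cols[0]+3:cols[-1]-2]; d=(f<0.6*np.percentile(f,85)).astype(np.uint8)
            n,l,st,_=cv2.connectedComponentsWithStats(d)
            print('  face rows',z+1,a2,'dark blobs',[int(s[4]) for s in st[1:] if s[4]>25])
if __name__=='__main__': look(sys.argv[1])
E
python3 pips.py w5; python3 -c "
from h import *
print(go('R',.032,.1015))"
```

```text
t 9.9 off,lat,tip mm [  2.4  11.2 160.5] F [-0.4  0.5 -0.3]
L blue rows [(0, 30), (111, 130), (233, 299)] mark row 159
  face rows 31 111 dark blobs [1641, 51, 1294]
  face rows 131 233 dark blobs [3454, 338, 321, 337]
R blue rows [(0, 33), (117, 133), (235, 295)] mark row 159
  face rows 34 117 dark blobs [1162, 1094]
  face rows 134 235 dark blobs [448, 295, 320, 935]
[[-0.199, -0.071, 0.387], [0.001, -0.001, 0.005]]
```

```bash
cat > asc.py <<'E'
from h import *
import sys
im=cv2.imread(f'pics/{sys.argv[1]}.png',0)
c=proj('wrist',HUB['R']+[0,0,.1])[0]; x0,y0=int(c[0])-18,int(c[1])-48
for row in im[y0+8:y0+62,x0:x0+36]: print(''.join(' .:-=+*#%@'[::-1][min(int(v)//22,9)] for v in row))
E
python3 asc.py w5
```

```text
%%#**####***********####**##%%%%%%%#
%#*+*####*+++++++++*####*+*#%%%%%%%#
%#++*#%%#+=========*#%%#*++#%%%%%%%#
%*==*%%%#+=-------=*%@@#*=+*%%%%%%%#
%*==*#%%#+--------=+#%%#+=+*%%%%%%%#
%*=-+***+=---------+***+==+*%%%%%%%#
#+=--===------------====--+#%%%%%%%#
#+-------:::::::::--------=*%%%%%%%#
#+-::::::::::::::::::::::-=*%%%%%%%#
#+-::::::::::::::::::::::-=*%%%%%%%#
#+-::::::::::::::::::::::-=*%%%%%%%#
#=-::::::::::::::::::::::-=*%%%%%%%#
#=-:::::::::::::::::::::::=*%%%%%%%#
#=-:::::::::::::::::::::::=*%%%%%%%#
#=-:-==--::::::::::-==--::=*%%%%%%%#
*=--+**+=::::::::::=+*+=--=*%%%%%%%#
*=-=*%%#+-::::::::-+#%#*=-=*%%%%%%%#
*=-+#%@%+-::::::::-*%@%*=-=*%%%%%%%#
*=-+#%%%+-::::::::-+%%%*=-=*%%%%%%%#
#+=+*%%#*=--------=*#%#*===*%%%%%%%#
#*++*###*++++++++++*###*+++#%%%%%%%#
#**************************#%%%%%%%#
#*************************#%%%%%%%%#
#*************************#%%%%%%%%#
#************************##%%%%%%%%#
#####********************##%%%%%%%%#
#*++++++++++++++++++++++++*#%%%%%%%#
*=---::::::::::::::-------=*%%%%%%%#
+-::..............::-==-::-*%%#####*
+-:...............:-+**=::-
[... 197 characters left out ...]
:.........::::.........:-*######**
*=:........:-==-:........:-*%%#####*
*=:.......:-+#*+-:.......:-*%%%%%%%#
*=:.......:=#%%#=:.......:-*%%%%%%%#
*=:.......:=#%%#+:.......:-*%%%%%%%#
*=:.......:=*##*=:.......:-+%%%%%%%#
#=:.......:-=++=-:.......:-+%%%%%%%#
#=:.:::::..::::::........:-+%%%%%%%#
#=:::-=-::..::::.........:-+%%%%%%%#
#+-:=+*+=-:..............:-+%%%%%%%#
#+--+#%#*=:::::::.::.:::::-+%%%%%%%#
#+--+%%%*=::::::::::::::::-+%%%%%%%#
#+--+#%%*=::::::::::::::::-+%%%%%%%#
%+--+*##+=--:-:-::-:::-:--=*%%%%%%%#
%*+++*##*+================+#%%%%%%%#
%%#*#####*****************##%%%%%%%#
%%#########################%%%%%%%%#
%%%%#%#####################%%%%%%%%#
%%%########################%%%%%%%%#
```

The right wheel now shows three on top, with four in front. It needs one more click back.

Request:
play_rows:
  series:
    - [-0.2,-0.08,0.05,0,0,0]
    - [-0.2,-0.08,0.25,0,0,0]
    - [-0.2,-0.08,0.36,0,0,0]
    - [-0.2,-0.08,0.385,0,0,0]
    - [-0.2,-0.08,0.385,0,0,0]

```text
time: 10.45
ee_pos: [0.5781, -0.0545, 0.2833]
eef_rot: [0.075, 0.997, -0.0, -0.001]
ft_force: [-0.0, -0.6, -0.1]
width: 0.0003
grip_force: 0.0
```

```bash
python3 -c "
from h import *
where('R');print(go('R',.032,.1015),go('R',.002,.1015))"
```

```text
t 10.45 off,lat,tip mm [ 31.8  -2.4 101.3] F [-0.  -0.6 -0.1]
[[-0.001, 0.016, -0.001], [-0.001, -0.004, 0.002]] [[0.199, 0.016, -0.001], [-0.001, -0.004, 0.002]]
```

Request:
play_rows:
  series:
    - [0.05,0.01,0,0,0,0]
    - [0.09,0.015,0,0,0,0]
    - [0.12,0.015,0,0,0,0]
    - [0.14,0.015,0,0,0,0]

```text
time: 10.85
ee_pos: [0.5587, -0.0499, 0.2872]
eef_rot: [0.075, 0.997, 0.0, 0.003]
ft_force: [1.3, -3.4, 11.7]
width: 0.0006
grip_force: 5.8
```

Request:
play_rows:
  series:
    - [0.02,0,0,0,0,0]
    - [0.04,0,0,0,0,0]
    - [0.055,0,0,0,0,0]
    - [0.055,0,0,0,0,0]

```text
time: 11.25
ee_pos: [0.5494, -0.0484, 0.2861]
eef_rot: [0.075, 0.997, 0.0, 0.001]
ft_force: [-4.5, -2.1, 6.9]
width: 0.0002
grip_force: 4.0
```

Request:
play_rows:
  series:
    - [0,0,-0.15,0,0,0]
    - [0,0,-0.38,0,0,0]
    - [0,0.07,-0.39,0,0,0]
    - [0,0.07,-0.39,0,0,0]

```text
time: 11.65
ee_pos: [0.5515, -0.0359, 0.3442]
eef_rot: [0.073, 0.997, 0.001, 0.001]
ft_force: [-0.6, -0.2, -0.2]
width: -0.0001
grip_force: 0.0
```

```bash
python3 pips.py w6; python3 asc.py w6; python3 - <<'E'
from h import *
im=vision.camera('wrist');hsv=cv2.cvtColor(im,cv2.COLOR_BGR2HSV)
y,x=np.nonzero(cv2.inRange(hsv,(45,120,40),(75,255,255))); k=(y>130)&(y<260)
print('btn',k.sum(),x[k].mean(),y[k].mean(),atz('wrist',(x[k].mean(),y[k].mean()),.097),go('B',0,.15))
E
```

```text
t 11.65 off,lat,tip mm [  2.8  12.1 162.2] F [-0.6 -0.2 -0.2]
L blue rows [(0, 29), (108, 129), (230, 299)] mark row 158
  face rows 30 108 dark blobs [1593, 67, 373, 812]
  face rows 130 230 dark blobs [3195, 316, 295, 318]
R blue rows [(0, 32), (114, 132), (234, 299)] mark row 158
  face rows 33 114 dark blobs [782, 314, 601]
  face rows 133 234 dark blobs [434, 296, 1064]
%%#*****************####***#%%%%%%%%
%%#++=============++*#%#*++*#%%%%%%%
%%*==-------------=+#%%%*+=*#%%%%%%%
%#*=--------------=+#%@%*+=+#%%%%%%%
%#+=---------------=*#%#*==+#%%%%%%%
%#+-----------------++*++==+#%%%%%%%
%#+------------------------+#%%%%%%%
%#+--::::::-=+++=--:-------+#%%%%%%%
%#=-:::::::-+*##*=-:::::::-+#%%%%%%%
%*=-:::::::-+%%%#+-:::::::-+#%%%%%%%
%*=-:::::::-+#%%*=-:::::::-+#%%%%%%%
%*=::::::::-=*#*+-::::::::-+#%%%%%%%
%*=:::::::::-===-:::::::::-+#%%%%%%%
%*=:::--::::::-:::::::::::-+#%%%%%%%
%*-:-=++=-::::::::::::::::-+#%%%%%%%
%+--=*##*=::::::::::::::::-+#%%%%%%%
%+--+#%%#=::::::::::::::::-+#%%%%%%%
#+--+#%%#+-:::::::::::::::-+#%%%%%%%
%+--+#%%#+-:::::::::::::::-+#%%%%%%%
%*+++####+=========
[... 707 characters left out ...]
...:=#%%%%%%%
%*-:......................:=#%%%%%%%
%*-:......................:=#%%%%%%%
%*-:......................:=#%%%%%%%
%*=::::::::...............:=*%%%%%%%
%*=::-=+=-::.............::=*%%%%%%%
%#=--+##*=-:.::.::::...::::=*%%%%%%%
%#=-=*%%%+-::::::::::::::::=*%%%%%%%
%#+-=*%%#+-::::::::::::::::=*%%%%%%%
%#+-=+##*+-:::::::::::::::-=*%%%%%%%
%#*==+***+=---------=======+#%%%%%%%
%%#*+**#**++++++++++********#%%%%%%%
%%%#########################%%%%@%%%
%%%%########################%%%%%%%%
%%%%#######################%%%%%%%%%
%%%%#######################%%%%%%%%%
btn 1328 175.9879518072289 207.31927710843374 [ 0.53264479 -0.1371341   0.097     ] [[0.021, -0.67, 0.069], [0.001, -0.001, 0.004]]
```

The right wheel is home on two. Next is the button.

Request:
play_rows:
  series:
    - [0.02,-0.35,0.05,0,0,0]
    - [0.02,-0.67,0.07,0,0,0]
    - [0.02,-0.67,0.3,0,0,0]
    - [0.02,-0.67,0.36,0,0,0]
    - [0.02,-0.67,0.36,0,0,0]

```text
time: 12.25
ee_pos: [0.533, -0.1353, 0.287]
eef_rot: [0.074, 0.997, 0.0, -0.002]
ft_force: [-0.2, 0.3, 0.9]
width: 0.0006
grip_force: 0.0
```

```bash
python3 -c "
from h import *
where('B');print(go('B',0,.098))"
```

```text
t 12.25 off,lat,tip mm [-1.00e-01  6.00e-01  1.05e+02] F [-0.2  0.3  0.9]
[[-0.001, -0.004, 0.047], [-0.0, -0.008, 0.003]]
```

Request:
play_rows:
  series:
    - [0,-0.005,0.03,0,0,0]
    - [0,-0.005,0.05,0,0,0]
    - [0,-0.005,0.065,0,0,0]
    - [0,-0.005,0.075,0,0,0]

```text
time: 12.65
ee_pos: [0.5338, -0.1365, 0.2779]
eef_rot: [0.074, 0.997, 0.0, 0.0]
ft_force: [0.9, 1.7, 2.7]
width: 0.0
grip_force: 1.2
```

Request:
play_rows:
  series:
    - [0,0,0.01,0,0,0]
    - [0,0,0.013,0,0,0]
    - [0,0,0.013,0,0,0]

```text
time: 12.95
ee_pos: [0.5338, -0.1367, 0.2759]
eef_rot: [0.074, 0.997, 0.0, 0.0]
ft_force: [0.9, 2.6, 3.9]
width: 0.0004
grip_force: 1.8
```

Request:
play_rows:
  series:
    - [0,0,0.007,0,0,0]
    - [0,0,0.007,0,0,0]

```text
time: 13.15
ee_pos: [0.5337, -0.1369, 0.2747]
eef_rot: [0.074, 0.997, 0.0, 0.0]
ft_force: [1.8, 3.4, 3.9]
width: 0.0003
grip_force: 2.1
```

Request:
play_rows:
  series:
    - [0,0,0.01,0,0,0]
    - [0,0,0.01,0,0,0]

```text
time: 13.35
ee_pos: [0.5338, -0.137, 0.2736]
eef_rot: [0.074, 0.997, 0.0, 0.0]
ft_force: [-0.3, 4.6, 10.4]
width: 0.0003
grip_force: 4.8
```

Request:
play_rows:
  series:
    - [0,0,0.008,0,0,0]
    - [0,0,0.008,0,0,0]

```text
time: 13.55
ee_pos: [0.5338, -0.1371, 0.2734]
eef_rot: [0.074, 0.997, 0.001, 0.0]
ft_force: [-5.5, 5.6, 21.6]
width: 0.0
grip_force: 10.9
```

The force climbs steeply while the height stays put, so the button is at its stop. I'll release it and look.

Request:
play_rows:
  series:
    - [0,0,-0.06,0,0,0]
    - [0,0,-0.15,0,0,0]
    - [0,0,-0.4,0,0,0]
    - [0,0.4,-0.5,0,0,0]
    - [0,0.5,-0.5,0,0,0]

```text
time: 14.05
ee_pos: [0.5451, -0.0612, 0.3489]
eef_rot: [0.074, 0.997, 0.0, 0.001]
ft_force: [0.6, 0.7, -0.5]
width: 0.0001
grip_force: 0.0
```

Request:
play_rows:
  series:
    - [0,0,0,0,0,0]
    - [0,0,0,0,0,0]
    - [0,0,0,0,0,0]

```text
time: 14.35
ee_pos: [0.5442, -0.0643, 0.3466]
eef_rot: [0.075, 0.997, -0.0, -0.0]
ft_force: [0.9, -0.1, 0.1]
width: 0.0001
grip_force: 0.0
```

```bash
python3 - <<'E'
from h import *
where('R');im=vision.camera('wrist')
cv2.imwrite('pics/w7.png',cv2.resize(im[130:260,80:440],None,fx=2.2,fy=3.4,interpolation=cv2.INTER_CUBIC))
E
```

```text
t 14.35 off,lat,tip mm [ -0.3 -17.2 164.6] F [ 0.9 -0.1  0.1]
```

View pics/w7.png

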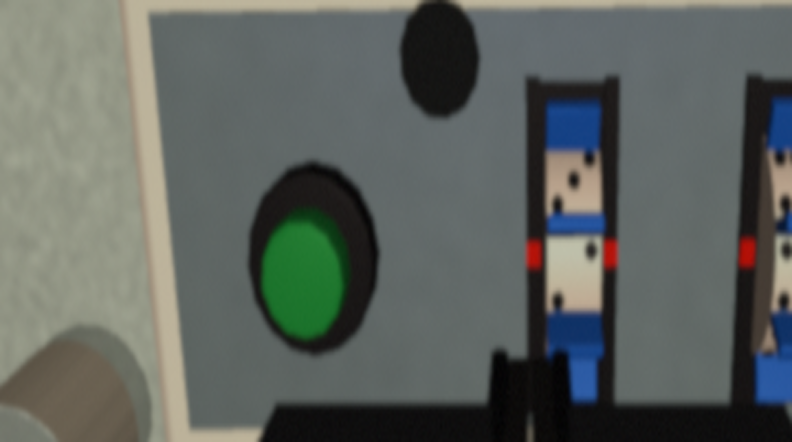

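The right wheel shows two, home at the marks (575,250). The left wheel at the right edge is unchanged, the button is up (303,275) and the stopper is in place (440,58). I'm handing the job in.

```bash
python3 -c "
from h import *
print(job.close_job())"
```

```text
the job is handed in; nothing more can be done
None
```

I set the left wheel to five and the right wheel to two, both clicked home, then pressed the start button to its stop (about 22 N at the bottom, against the 5 N it needs), let it come back up and handed the job in at about 14 s.

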